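# Turn the sorting carousel to the green bin and tip the agate ball out of its tall tube

### The arm

A 6-joint arm with a two-finger parallel gripper is mounted at the origin on the work surface. World frame = base frame: x ahead of the robot, y to its left, z up, the work surface at z = 0. Lengths are in mm, angles in degrees, forces in N, time in s.
With the tool pointing down it reaches from about 275 to 725 mm from the base axis. Payload 15.9 kg.
Tool frame: the origin (TCP) lies midway between the tips of the shut fingers; the grasp point (between the pads) lies 19 mm behind it; z points along the fingers, y is the line along which they close (so a half turn about z gives the same grasp; the last joint's range is limited). The gripper opens to 85 mm and grips with 20 to 120 N. Pads are 22 mm wide; open, the fingers measure 114 mm over their backs; the gripper's body (76 mm by 85 mm) begins 54 mm behind the grasp point. The pads swing forward as they close: fully open they stand 13 mm farther back than shut.
Start: joints at [63.312, 12.198, -1.971, 75.831, 0, 90], TCP at [224.561, 446.719, 231.306] pointing down, gripper open.
Joint ranges: [-170.91, 170.91], [-42.67, 98.43], [-65.05, 77.54], [-120.47, 116.71], [-90, 82.35], [-180, 180]. Speed limits (degrees/s): [108.29, 108.29, 136.94, 147.25, 180, 180].

### API

Orientations are given as [roll, pitch, yaw] about the fixed x, y, z axes, in that order (R = Rz(yaw) Ry(pitch) Rx(roll)).
In Python, from plant import manip, read_camera, get_calibration gives the robot as it stands.
- The arm moves only by the shell command python3 -m jog 'ROWS' [FORCE]. ROWS is JSON, a list of rows, each a list of 7 numbers: the turn, a rotation vector about the tool's x, y, z in rad, then the shift along the tool's x, y, z in mm, then the opening, from 0 (shut) to 1 (fully open). In form: [[ax, ay, az, dx, dy, dz, jaw], ...]. A call has 1 to 12 rows; each row is the pose to reach, as a shift and turn from the pose commanded when the call began, along the tool's axes at that moment; what a row does not reach only later rows make up. A row lasts 1/8 s, in which the tool goes at most 62.5 mm and 10.7 degrees, less where a joint would pass 70% of its speed; a pose out of reach is approached as far as the arm can. A call with a gripper value outside its range is refused whole. The fingers move at their own pace and stop on an object; FORCE is the grip in N (left out, the last holds). Time passes only in rows, so rows that repeat a pose let the fingers close. It gives the time, the measured TCP pose, the force, the opening and the grip force at its end, in the units of the state.
- manip.observe(): the state, without advancing time (a new reading comes with each control period).
- read_camera(name): name is "side" or "top"; returns (picture, depth): 420x560x3 uint8, red, green, blue; 420x560 float32, mm along the optical axis (not along the pixel's ray), 0 where there is no reading.
- get_calibration(name): a dict with "vertical_fov" (degrees; the focal length in pixels is half the picture's height over the tangent of half this angle, whatever the lens; pixels are square), "cx", "cy" (the principal point, pixels), "R" (3x3) and "t" (3): a world point X has camera coordinates R X + t. Camera axes: x right, y down, z forward; pixel columns grow to the right and rows downward; lengths in mm; the calibration is good to about 2 mm. A picture is of the moment at which its call begins. get_calibration takes no time and is no camera call.
- manip.close_job(): hands the job in; it is judged then, once.
The state is a dict: "time_s": time; "qpos": joint angles; "qd": joint speeds; "joint_torque": joint torques, N m; "position": TCP position; "orientation": TCP orientation; "wrist_force": force on the tool from outside, world axes, zero at the start; "wrist_torque": the same for the moment, N m; "finger_gap": finger opening in mm; "finger_force": force on a finger pad.
Only numpy, scipy, OpenCV 4.12 (cv2) and the standard library are available. Lean on these libraries where they do the work, as an engineer would, in place of code of your own. Each camera call takes 0.05 s, during which the arm holds its last target. There are 200 camera calls.

### The job

Put the agate mill ball away in the green bin: turn the sorting wheel until the green bin stands squarely under the chute, then lean the tall glass tube on the chute's brass ledge, foot on the bench and mouth over the chute, and let go. Take hold again in the lower half of the tube and raise its foot until the ball rolls down the chute into the green bin, then lower the tube back to leaning on the ledge as before. Never let the tube fall flat on the bench, and leave the agate slice, dish, copper weight and cork where they are.

Things in the scene. Friction and masses are not known exactly. Their poses are not given: they have to be found in the camera images.
- wheel (a joint): angle of the sorting wheel, growing counter-clockwise seen from above, unlimited; at 0 or any whole turn the green bin is centred under the chute. It turns either way about a vertical axis with a drag of about 0.12 N m and stays where it is left. A finger in a bin can push a partition round. Bins counter-clockwise: green, red, yellow, blue, white, orange
- wheel_axis (a point): on the wheel's axis at bench height, part of the fixed carousel base, whose place and yaw differ each time. z up, -y points from the axis along the chute to its mouth, x across the chute. Round base 210 mm wide under the wheel, and a base plate 10 mm thick, 120 mm wide, out to 200 mm from the axis along -y; beyond is bare bench
- green_bin (a point): middle of the green bin's floor, 85 mm from the axis, turning with the wheel. The wheel is an aluminium tray 250 mm across, floor 23 mm and walls 62 mm above the bench, split into six equal open bins by radial partitions 3 mm thick and 62 mm high from the brass hub (44 mm across, top 88 mm) to the rim. Green patch on the floor, green tab on the rim
- chute_drop (a point): fixed point under the chute's outlet, 85 mm from the wheel axis: where the middle of the green bin must stand. The open steel chute slopes down to the wheel: its floor is 114 mm high at the mouth (205 mm from the axis) and 78 mm at the outlet (105 mm from the axis); side walls 22 mm high, 104 mm apart at the mouth, 56 mm at the outlet
- ledge (a point): top of the brass ledge at the middle of the chute's mouth, 208 mm from the wheel axis, 119 mm above the bench; axes as wheel_axis. The ledge is a round bar of 10 mm across the mouth (its centre 5 mm below this point), 108 mm long, bent to a shallow V, 17 mm higher at its ends. Two legs under the mouth, 46 mm either side, 190 mm from the axis
- tube_mid (a point): middle of the tall glass tube: 44 mm outside diameter, 200 mm long, wall 3 mm, open at the top, closed foot (8 mm thick, with a black band), about 0.17 kg; it stands upright on the bench at the start. Its z axis runs along the tube from foot to mouth
- tube_foot (a point): centre of the tube's foot (underside), 100 mm from tube_mid
- tube_mouth (a point): centre of the tube's open mouth, 100 mm from tube_mid
- ball_center (a point): centre of the reddish-brown agate mill ball, 28 mm diameter, 31 g, lying at the bottom of the tube at the start; it needs a slope of about 10 degrees to roll
- agate_slice: banded agate slice lying on the bench, about 90 mm across, 8 mm thick; origin at the centre of its underside; leave alone
- dish: brown bakelite dish, 90 mm diameter, 22 mm high; origin at the centre of its underside; leave alone
- copper_weight: copper weight with a knob, 38 mm diameter, 53 mm high; origin at the centre of its underside; leave alone
- cork: the tube's cork, 40 mm diameter, 26 mm high, standing on the bench; origin at the centre of its underside; leave alone
Things that resemble listed ones, but are neither listed nor needed, are in the scene too. What is meant by the part that bears tube_mid is not purple or red, and is the smaller of those in its own colour.

How it is judged:
By the outcome, as a careful person would: the job done as asked, in the order asked, and still so for the second after the job is handed in, with the robot touching nothing.
It also fails if it takes over 72 s, if anything falls off the work surface, if the arm or the gripper's body presses on something with over 40 N, if the wrist force passes 120 N, or if a joint passes its speed limit or range.

## Working session

There is one attempt and no reset: what is moved stays moved. The work goes in short steps, Python scripts to look and compute and a shell command to move; the robot and the scene stay as the last step left them, time stands still between calls to the robot, and variables do not carry over. Pictures are saved under pics/ and viewed, at most 10 in all, crops included, and the job is handed in when it is done.

```bash
mkdir -p pics; ls; cat > h.py <<'E'
import numpy as np, cv2
from plant import manip, read_camera, get_calibration
from scipy.spatial.transform import Rotation as Ro
def cal(n):
    c=get_calibration(n); f=210/np.tan(np.radians(c["vertical_fov"]/2)); return f,c["cx"],c["cy"],np.array(c["R"]),np.array(c["t"])
def ray(n,u,v):
    f,cx,cy,R,t=cal(n); d=R.T@np.array([(u-cx)/f,(v-cy)/f,1]); return -R.T@t,d
def onplane(n,u,v,z):
    o,d=ray(n,u,v); return o+d*(z-o[2])/d[2]
def proj(n,X):
    f,cx,cy,R,t=cal(n); c=R@np.array(X,float)+t; return c[0]/c[2]*f+cx,c[1]/c[2]*f+cy
def cloud(n,dep):
    f,cx,cy,R,t=cal(n); v,u=np.mgrid[:420,:560]; c=np.stack([(u-cx)/f*dep,(v-cy)/f*dep,dep],-1)
    return (c-t)@R
E
python3 - <<'E'
from h import *
for n in("side","top"):
    p,d=read_camera(n); cv2.imwrite(f"pics/{n}0.png",p[:,:,::-1]); np.savez(f"{n}0.npz",p=p,d=d)
    c=get_calibration(n); print(n,{k:np.round(v,3).tolist() if not isinstance(v,(str,dict)) else v for k,v in c.items()})
print(manip.observe())
E
```

```text
pics
side {'vertical_fov': 47.098, 'cx': 276.288, 'cy': 210.698, 'R': [[-1.0, -0.007, -0.021], [0.009, 0.741, -0.672], [0.02, -0.672, -0.74]], 't': [583.025, 99.209, 1288.706]}
top {'vertical_fov': 55.502, 'cx': 278.766, 'cy': 209.146, 'R': [[0.028, -1.0, 0.013], [-0.992, -0.03, -0.124], [0.124, -0.009, -0.992]], 't': [-38.255, 602.407, 1106.548]}
{'time_s': 0.1, 'qpos': array([ 6.33108860e+01,  1.22211484e+01, -2.00336970e+00,  7.58310509e+01,
       -8.03522910e-04,  9.00007359e+01]), 'qd': array([-0.00728054, -0.06366747,  0.15283304,  0.00836039, -0.01024786,
        0.05823662]), 'joint_torque': array([-1.71464249e-03, -6.87247825e+01,  4.87810707e+01,  1.18797980e-02,
       -1.42731478e-04, -1.91318816e-05]), 'position': array([224.4457195 , 446.46209235, 230.88176424]), 'orientation': array([-1.79944431e+02,  8.04236246e-04,  1.53310151e+02]), 'wrist_force': array([-0.33151625, -0.07305729, -1.24124812]), 'wrist_torque': array([ 0.01927344,  0.01113947, -0.0034424 ]), 'finger_force': 0.0, 'finger_gap': 85.04196249319074}
```

View pics/side0.png

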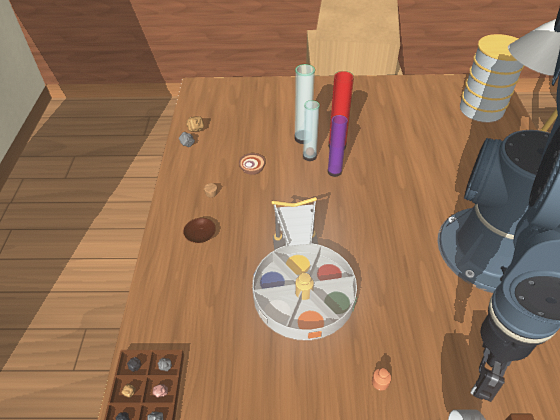

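View pics/top0.png

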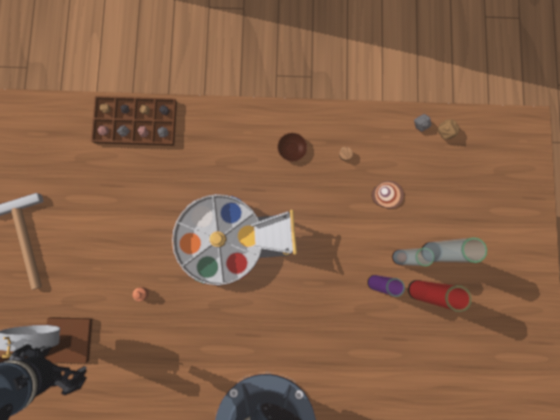

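The side view shows the two clear tubes (the small one, ours, has its foot at about (309,155) and mouth at about (312,105)), the chute mouth's V bar at about (295,203), the hub at about (304,283) and green at (337,302). In the top view the hub is at (218,239), the ledge at (293,232), green at (207,267), and the small tube runs from foot (401,257) to mouth (430,252).

```bash
python3 - <<'E'
from h import *
S=np.load("side0.npz");T=np.load("top0.npz")
a=cv2.resize(S["p"][55:215,255:365],None,fx=3.6,fy=3.6,interpolation=cv2.INTER_CUBIC)
b=cv2.resize(T["p"][190:330,165:500][:, 215:],None,fx=3.2,fy=3.2,interpolation=cv2.INTER_CUBIC)
im=np.zeros((600,800,3),np.uint8); im[:576,:396]=a; im[:448,400:400+b.shape[1]]=b[:448,:400]
cv2.imwrite("pics/crop.png",im[:,:,::-1])
for n,I in(("side",S),("top",T)):
    hsv=cv2.cvtColor(I["p"],cv2.COLOR_RGB2HSV); P=cloud(n,I["d"])
    x,y=P[...,0],P[...,1];z=P[...,2]
    print(n,"bench z",np.median(z[I["d"]>0]))
    hub=onplane(n,*((304,276) if n=="side" else (218,239)),88); print("hub",hub)
    near=np.hypot(x-hub[0],y-hub[1])<125
    for c,lo,hi in(("green",45,90),("yel",18,30),("blue",105,130),):
        m=(hsv[...,0]>lo)&(hsv[...,0]<hi)&(hsv[...,1]>60)&near&(z<40)&(z>10)
        print(c,m.sum(),np.median(P[m],0).round(1) if m.any() else 0)
    m=(hsv[...,0]>18)&(hsv[...,0]<32)&(hsv[...,1]>120)&(z>95)&(z<150)
    m&=(np.hypot(x-hub[0],y-hub[1])>150)&(np.hypot(x-hub[0],y-hub[1])<260)
    v,u=np.nonzero(m); print("ledge",m.sum(),P[m].mean(0).round(1)); 
    if len(u):
        i,j=u.argmin(),u.argmax()
        if n=="top": i,j=v.argmin(),v.argmax()
        for k in(i,j): print(u[k],v[k],P[v[k],u[k]].round(1),onplane(n,u[k],v[k],131).round(1))
    # rim circle
    m=(abs(z-62)<4)&(np.hypot(x-hub[0],y-hub[1])<140)&(np.hypot(x-hub[0],y-hub[1])>105)
    q=P[m];A=np.c_[2*q[:,:2],np.ones(len(q))];s=np.linalg.lstsq(A,(q[:,:2]**2).sum(1),rcond=None)[0];print("rim",len(q),s[:2],np.sqrt(s[2]+s[0]**2+s[1]**2))
    # tube
    for w in((309,152),(311,130),(312,105)) if n=="side" else((401,257),(415,255),(430,252)): print("t",w,P[w[1],w[0]].round(1))
print("foot side",onplane("side",309,156,0),"top",onplane("top",401,257,0),"mouth side",onplane("side",312,105,200),"top",onplane("top",430,252,200))
E
```

```text
side bench z -1.3088203433160097
hub [515.00878971 147.4197927   88.        ]
green 0 0
yel 337 [524.5  65.5  24. ]
blue 56 [605.2 110.7  24.7]
ledge 82 [540.9 -55.3 126.5]
272 201 [591.7 -52.2 135. ] [591.9 -55.9 131. ]
316 198 [478.4 -62.9 133.4] [478.2 -65.1 131. ]
rim 496 [514.2685581  149.70566849] 121.6647722374936
t (309, 152) [ 482.1 -359.    33. ]
t (311, 130) [ 479.  -353.1  124.6]
t (312, 105) [ 476.1 -398.   182.4]
top bench z -1.3467214199398145
hub [510.58503101 141.9578808   88.        ]
green 162 [427.3 172.2  23.2]
yel 259 [524.5  68.6  23.1]
blue 316 [591.8 117.7  23.1]
ledge 27 [511.1 -61.2 127.1]
291 212 [584.5 -52.1 135. ] [585.  -52.3 131. ]
294 251 [483.2 -62.5 132.8] [483.2 -62.6 131. ]
rim 311 [511.86933685 148.60854986] 121.6217744100843
t (401, 257) [ 476.2 -354.    91.6]
t (415, 255) [ 480.6 -356.1  193.3]
t (430, 252) [ 488.8 -391.3  198.2]
foot side [ 480.41432249 -377.6063313     0.        ] top [ 477.42238938 -383.06690501    0.        ] mouth side [ 477.74331691 -373.19934427  200.        ] top [ 488.76253566 -390.5501133   200.        ]
```

View pics/crop.png

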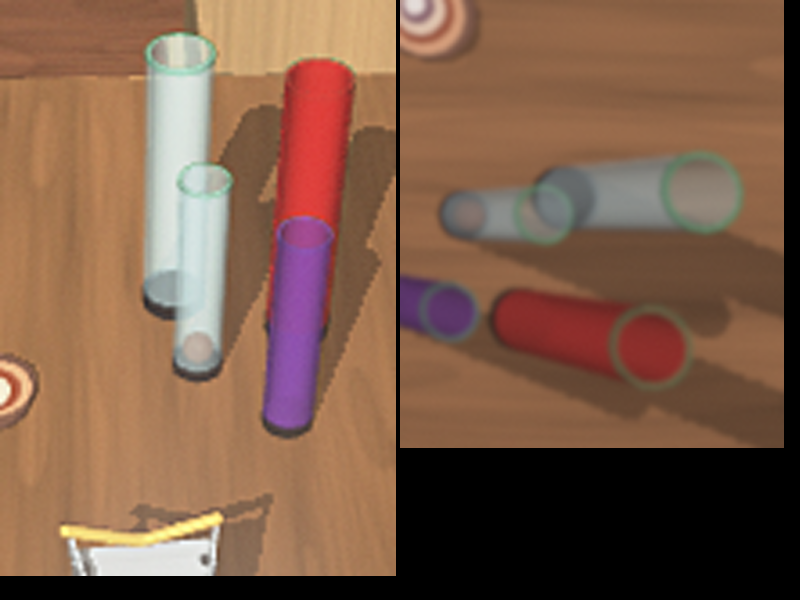

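The crop shows our tube's mouth centre at about side (311.9,105.3) and top (425.3,256.9), and its foot at side (310,155.8). The axis is near (513,149), the yaw about 5.9°, and green must turn about +115°. I'll start by moving above the white bin.

```bash
python3 -m jog '[[0,0,1.105,-417,-55,0,0],[0,0,1.105,-417,-55,0,0],[0,0,1.105,-417,-55,0,0],[0,0,1.105,-417,-55,0,0],[0,0,1.105,-417,-55,0,0],[0,0,1.105,-417,-55,0,0],[0,0,1.105,-417,-55,0,0],[0,0,1.105,-417,-55,0,0],[0,0,1.105,-417,-55,0,0],[0,0,1.105,-417,-55,0,0]]'
python3 - <<'E'
from h import *
def tri(a,b,dz):  # midpoint of side & top rays
    o1,d1=ray("side",*a);o2,d2=ray("top",*b)
    s=np.linalg.lstsq(np.c_[d1,-d2],o2-o1,rcond=None)[0]; p,q=o1+s[0]*d1,o2+s[1]*d2
    return ((p+q)/2).round(1),(p-q).round(1)
cs=lambda x,y:(x/3.6+255-.4,y/3.6+55-.4); ct=lambda x,y:((x-400)/3.2+380-.4,y/3.2+190-.4)
print("mouth",tri(cs(205,181),ct(545,214),0)); 
print("foot: side",onplane("side",*cs(198,363),0),"top",onplane("top",*ct(463,214),0))
print("mouth planes",onplane("side",*cs(205,181),200),onplane("top",*ct(545,214),200))
print("tall mouth",tri(cs(181,54),ct(702,193),0),"foot",onplane("top",*ct(563,199),0),onplane("side",*cs(172,295),0))
print("purple mouth",tri(cs(305,233),ct(448,310),0),"foot side",onplane("side",*cs(287,417),0))
E
```

```text
time_s: 1.35
position: [571.7, 211.0, 231.5]
orientation: [-180.0, -0.0, 90.1]
wrist_force: [0.4, -0.2, 0.2]
finger_gap: 0.2
finger_force: 0.0
mouth (array([ 478.2, -379.5,  195.9]), array([ 1. , -0.1,  0.1]))
foot: side [ 478.37675788 -380.32316728    0.        ] top [ 478.80828779 -378.04675575    0.        ]
mouth planes [ 479.03984625 -373.82761873  200.        ] [ 477.5747352 -377.9156335  200.       ]
tall mouth (array([ 495.7, -470.2,  256.7]), array([ 1.7, -0.2,  0.2])) foot [ 495.09596659 -470.27670394    0.        ] [ 498.83128326 -476.30904196    0.        ]
purple mouth (array([ 403.9, -303.3,  200.3]), array([ 0.4, -0.1, -0. ])) foot side [ 404.12004376 -308.50439071    0.        ]
```

```bash
python3 -m jog '[[0,0,0,0,0,62,0],[0,0,0,0,0,124,0],[0,0,0,0,0,187,0],[0,0,0,0,0,187,0],[0,0,0,4,-8,187,0],[0,0,0,9,-18,187,0],[0,0,0,14,-28,187,0],[0,0,0,17,-38,187,0],[0,0,0,19,-48,187,0],[0,0,0,20,-59,187,0],[0,0,0,19,-69,187,0],[0,0,0,17,-80,187,0]]'
python3 -m jog '[[0,0,0,-4,-10,0,0],[0,0,0,-8,-20,0,0],[0,0,0,-14,-28,0,0],[0,0,0,-21,-37,0,0],[0,0,0,-29,-43,0,0],[0,0,0,-38,-50,0,0],[0,0,0,-48,-54,0,0],[0,0,0,-58,-58,0,0],[0,0,0,-64,-59,0,0],[0,0,0,-70,-60,0,0],[0,0,0,-70,-60,0,0]]'
cat > wheel.py <<'E'
import sys
from h import *
C=np.array([513,149.])
for n in("side","top"):
    p,d=read_camera(n); np.savez(f"{n}_{sys.argv[1]}.npz",p=p,d=d); cv2.imwrite(f"pics/{n}_{sys.argv[1]}.png",p[:,:,::-1]); hsv=cv2.cvtColor(p,cv2.COLOR_RGB2HSV);P=cloud(n,d);q=P[...,:2]-C;r=np.hypot(*q.transpose(2,0,1));z=P[...,2]
    near=(r<125)&(r>45)&(z>12)&(z<33)
    for c,lo,hi,k in(("green",40,95,0),("yel",18,32,120),("blue",105,135,180)):
        m=near&(hsv[...,0]>lo)&(hsv[...,0]<hi)&(hsv[...,1]>50); 
        if m.sum()>40: mm=P[m].mean(0)[:2]-C; a=np.degrees(np.arctan2(mm[1],mm[0])); print(n,c,m.sum(),round(np.hypot(*mm),1),"err",round((a-k+84.1+180)%360-180,1))
    # partitions: top edges at z~62
    m=(abs(z-61)<5)&(r>40)&(r<108); a=np.degrees(np.arctan2(q[...,1],q[...,0]))[m]
    s=np.angle(np.exp(1j*np.radians(a*6)).mean())/np.radians(6)
    print(n,"partition mod60 err",m.sum(),round((s+30-275.9+30)%60-30,1), abs(np.exp(1j*np.radians(a*6)).mean()).round(2))
E
python3 wheel.py a
```

```text
time_s: 2.85
position: [491.8, 227.2, 44.3]
orientation: [-180.0, -0.0, 90.0]
wrist_force: [1.4, -0.8, -0.4]
finger_gap: -0.1
finger_force: 0.9
time_s: 4.22
position: [432.2, 156.8, 44.2]
orientation: [-180.0, 0.0, 90.0]
wrist_force: [0.1, 0.0, 0.2]
finger_gap: 0.0
finger_force: 0.0
side yel 409 82.5 err -1.7
side blue 162 69.2 err -0.9
side partition mod60 err 288 -2.9 0.85
top green 211 80.6 err -2.1
top yel 318 81.9 err -2.0
top partition mod60 err 111 -2.0 0.99
```

```bash
python3 -m jog '[[0,0,0,-1.5,0,0,0],[0,0,0,-3,0,0,0],[0,0,0,-3.5,0,0,0],[0,0,0,-3.5,0,0,0],[0,0,0,4,0,0,0],[0,0,0,4,0,-62,0],[0,0,0,4,0,-124,0],[0,0,0,4,0,-186,0]]'
python3 wheel.py b
```

```text
time_s: 5.32
position: [432.0, 161.5, 232.5]
orientation: [180.0, 0.0, 90.0]
wrist_force: [1.4, 0.6, 0.5]
finger_gap: -0.0
finger_force: 0.0
side yel 402 82.7 err -1.0
side blue 164 68.9 err 0.5
side partition mod60 err 307 -0.1 0.99
top green 206 80.9 err -0.7
top yel 325 82.1 err -0.5
top blue 116 76.7 err -10.3
top partition mod60 err 135 -0.2 0.99
```

View pics/side_b.png

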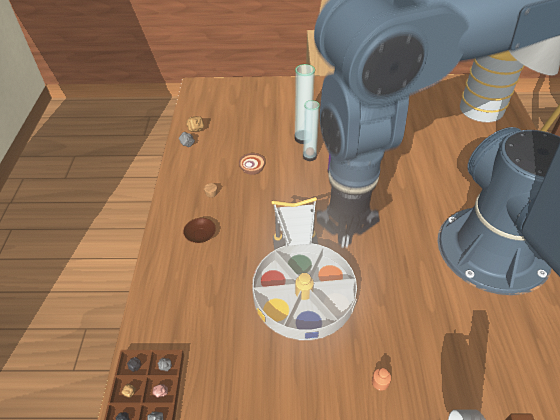

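The green bin is now under the chute at about side (300,262), with error under 1°. Next I'm checking the red and tall neighbours for pick clearance.

```bash
python3 - <<'E'
from h import *
cs=lambda x,y:(x/3.6+255-.4,y/3.6+55-.4); ct=lambda x,y:((x-400)/3.2+380-.4,y/3.2+190-.4)
T=np.array([478.5,-378])
for nm,s,t in(("red",(320,78),(652,347)),("tall",(181,54),(702,193)),("purple",(305,233),(448,310))):
    o1,d1=ray("side",*cs(*s));o2,d2=ray("top",*ct(*t)); k=np.linalg.lstsq(np.c_[d1,-d2],o2-o1,rcond=None)[0]
    p=((o1+k[0]*d1)+(o2+k[1]*d2))/2; v=p[:2]-T; print(nm,p.round(1),"dist",np.hypot(*v).round(1),"ang",np.degrees(np.arctan2(v[1],v[0])).round())
E
python3 -m jog '[[0,0,1.15,-270,24,-40,0.8],[0,0,1.15,-270,24,-40,0.8],[0,0,1.15,-270,24,-40,0.8],[0,0,1.15,-270,24,-40,0.8],[0,0,1.15,-330,40,-60,0.8],[0,0,1.15,-400,44,-80,0.8],[0,0,1.15,-470,45,-80,0.8],[0,0,1.15,-539,46,-80,0.8],[0,0,1.15,-539,46,-80,0.8],[0,0,1.15,-539,46,-80,0.8],[0,0,1.15,-539,46,-80,0.8],[0,0,1.15,-539,46,-80,0.8]]'
```

```text
red [ 385.7 -430.6  257.4] dist 106.6 ang -150.0
tall [ 495.7 -470.2  256.7] dist 93.8 ang -79.0
purple [ 403.9 -303.3  200.3] dist 105.5 ang 135.0
time_s: 6.92
position: [478.8, -376.5, 310.6]
orientation: [180.0, -0.0, 24.2]
wrist_force: [-0.8, 0.2, 0.8]
finger_gap: 68.2
finger_force: 0.0
```

```bash
python3 -m jog '[[0,0,0,0,1,50,0.8],[0,0,0,0,1,90,0.8],[0,0,0,0,1,120,0.8],[0,0,0,0,1,148,0.8],[0,0,0,0,1,148,0.8],[0,0,0,0,1,148,0.3],[0,0,0,0,1,148,0.3],[0,0,0,0,1,148,0.3],[0,0,0,0,1,148,0.3],[0,0,0,0,1,148,0.3]]' 40
python3 - <<'E'
from h import *
for n in("side","top"):
    p,d=read_camera(n); cv2.imwrite(f"pics/{n}_c.png",p[:,:,::-1])
    np.savez(f"{n}_c.npz",p=p,d=d)
E
```

```text
time_s: 8.18
position: [479.6, -378.7, 164.3]
orientation: [179.9, -0.1, 24.1]
wrist_force: [-0.0, 4.0, 8.7]
finger_gap: 43.4
finger_force: 40.0
```

```bash
cat >> h.py <<'E'
yaw=np.radians(5.9); f=np.array([-np.sin(yaw),np.cos(yaw),0]); X=np.array([np.cos(yaw),np.sin(yaw),0]); Z=np.array([0,0,1.])
B=np.append(np.array([513,149])-208*f[:2],114.)
def lean(th,foot_slide=None):
    t=np.radians(th); a=f*np.cos(t)+Z*np.sin(t); n=f*np.sin(t)-Z*np.cos(t); s=(114+5*np.cos(t))/np.sin(t)
    K=B-s*a-5*n; return a,n,K,s
def tool(d): # tool y = X
    return np.c_[np.cross(X,d),X,d]
def show(P,R,note=""):
    st=manip.observe(); R0=Ro.from_euler("xyz",st["orientation"],degrees=True).as_matrix()
    rv=Ro.from_matrix(R0.T@R).as_rotvec(); sh=R0.T@(P-st["position"]); print(note,"rv",rv.round(3),np.degrees(np.linalg.norm(rv)).round(1),"sh",sh.round(1),"world",P.round(1))
E
python3 - <<'E'
from h import *
a,n,K,s=lean(55); print("K",K,"s",s); R=tool(-a); P=K-22*n+164.3*a
show(P+40*Z,R,"pre"); show(P,R,"at")
E
```

```text
K [ 5.43213557e+02 -1.43370544e+02  1.02140518e-14] s 142.66934080985453
pre rv [-0.379 -0.528 -1.212] 78.8 sh [ 178.2 -261.1  -23.1] world [535.4 -67.6 187.2]
at rv [-0.379 -0.528 -1.212] 78.8 sh [ 178.1 -261.1   16.9] world [535.4 -67.6 147.2]
```

```bash
python3 -m jog '[[0,0,0,0,0,-40,0.3],[0,0,0,0,0,-80,0.3],[0,0,0,0,0,-120,0.3],[-0.047,-0.066,-0.151,22,-32,-120,0.3],[-0.095,-0.132,-0.303,44,-65,-120,0.3],[-0.142,-0.198,-0.454,67,-98,-120,0.3],[-0.19,-0.264,-0.606,89,-130,-120,0.3],[-0.237,-0.33,-0.757,111,-163,-120,0.3],[-0.284,-0.396,-0.909,134,-196,-120,0.3],[-0.332,-0.462,-1.06,156,-228,-120,0.3],[-0.379,-0.528,-1.212,178,-261,-120,0.3],[-0.379,-0.528,-1.212,178,-261,-120,0.3]]'
python3 - <<'E'
from h import *
a,n,K,s=lean(55); R=tool(-a); P=K-22*n+164.3*a
show(P+10*Z,R,"pre"); show(P,R,"at")
for c in("side",):
    p,d=read_camera(c); cv2.imwrite(f"pics/{c}_d.png",p[:,:,::-1])
E
```

```text
time_s: 9.78
position: [535.1, -64.4, 282.6]
orientation: [-179.8, 34.9, 96.4]
wrist_force: [-0.1, -1.6, -1.3]
finger_gap: 43.3
finger_force: 42.2
pre rv [ 0.001 -0.002  0.006] 0.4 sh [ 69.2   0.3 104.7] world [535.4 -67.6 157.2]
at rv [ 0.001 -0.002  0.006] 0.4 sh [ 74.9   0.3 112.9] world [535.4 -67.6 147.2]
```

View pics/side_d.png

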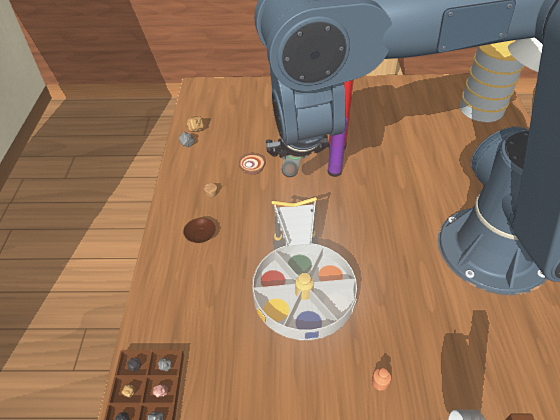

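```bash
python3 - <<'E'
from h import *
st=manip.observe(); R=Ro.from_euler("xyz",st["orientation"],degrees=True).as_matrix(); p=st["position"]; d=R[:,2]
print(d.round(3))
for k in(-100,-36,0,80,164): print(k,(p+k*d).round(0),np.round(proj("side",p+k*d)),np.round(proj("top",p+k*d)))
q,_=read_camera("top"); s,_=read_camera("side")
im=np.zeros((600,800,3),np.uint8)
im[:400,:400]=cv2.resize(s[100:200,240:340],(400,400),interpolation=3); im[:400,400:]=cv2.resize(q[180:280,230:330],(400,400),interpolation=3)
cv2.imwrite("pics/e.png",im[:400,:,::-1])
E
```

```text
[ 0.059 -0.569 -0.82 ]
-100 [529.  -9. 365.] [298. 142.] [274. 225.]
-36 [533. -45. 312.] [296. 149.] [291. 226.]
0 [535. -66. 283.] [294. 153.] [299. 226.]
80 [ 540. -111.  217.] [292. 161.] [317. 227.]
164 [ 545. -159.  148.] [290. 168.] [332. 228.]
```

View pics/e.png

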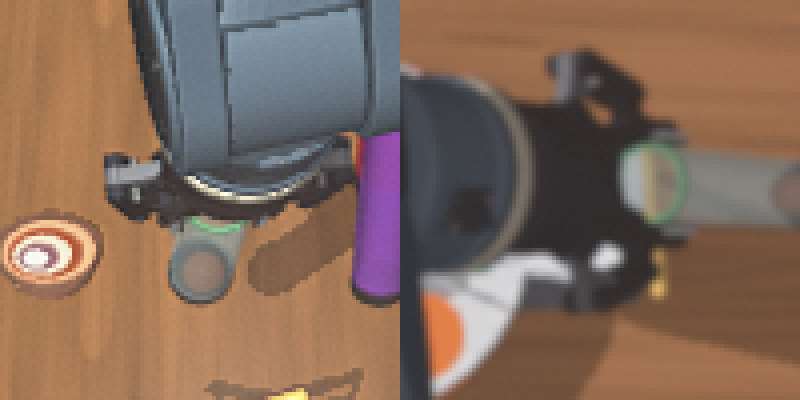

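The tube is held tilted correctly, with its foot at side (290,168) where projection predicts it. Lowering now.

```bash
python3 -m jog '[[0,0,0.006,18,0,27,0.3],[0,0,0.006,36,0,55,0.3],[0,0,0.006,52,0,80,0.3],[0,0,0.006,64,0,97,0.3],[0,0,0.006,69,0,105,0.3],[0,0,0.006,72,0,109,0.3],[0,0,0.006,72,0,109,0.3]]'
python3 - <<'E'
from h import *
a,n,K,s=lean(55); R=tool(-a); P=K-22*n+164.3*a
show(P,R,"at")
E
```

```text
time_s: 10.8
position: [535.0, -71.3, 152.2]
orientation: [179.9, 34.9, 95.5]
wrist_force: [0.4, -0.6, -1.7]
finger_gap: 43.1
finger_force: 42.2
at rv [-0.002 -0.002 -0.006] 0.4 sh [5.9 0.7 2. ] world [535.4 -67.6 147.2]
```

```bash
python3 -m jog '[[0,0,0,2,0.5,0,0.3],[0,0,0,4,0.5,0.5,0.3],[0,0,0,5,0.5,1.3,0.3],[0,0,0,5,0.5,1.3,0.3]]'; python3 -m jog '[[0,0,0,0.9,0,0.9,0.3],[0,0,0,0.9,0,0.9,0.3]]'
python3 - <<'E'
from h import *
for c in("side","top"):
    p,d=read_camera(c); np.savez(f"{c}_f.npz",p=p,d=d)
    cv2.imwrite(f"pics/{c}_f.png",p[:,:,::-1])
E
```

```text
time_s: 11.3
position: [534.9, -67.6, 147.7]
orientation: [179.9, 34.9, 95.6]
wrist_force: [-0.2, -0.6, -2.9]
finger_gap: 43.2
finger_force: 42.2
time_s: 11.55
position: [534.9, -67.4, 146.5]
orientation: [179.9, 34.9, 95.5]
wrist_force: [-0.4, -0.3, -2.1]
finger_gap: 43.3
finger_force: 42.2
```

```bash
python3 -m jog '[[0,0,0,0.6,0,0.8,0.3],[0,0,0,0.6,0,0.8,0.3]]';python3 -m jog '[[0,0,0,0.6,0,0.8,0.3],[0,0,0,0.6,0,0.8,0.3]]';python3 -m jog '[[0,0,0,0.6,0,0.8,0.3],[0,0,0,0.6,0,0.8,0.3]]'
```

```text
time_s: 11.9
position: [535.0, -67.3, 145.6]
orientation: [179.9, 34.9, 95.5]
wrist_force: [0.1, 1.3, 0.1]
finger_gap: 43.0
finger_force: 42.6
time_s: 12.15
position: [535.2, -67.2, 145.1]
orientation: [179.9, 34.9, 95.5]
wrist_force: [-1.4, 3.9, 7.9]
finger_gap: 42.8
finger_force: 43.6
time_s: 12.4
position: [535.5, -67.1, 144.7]
orientation: [179.8, 34.9, 95.5]
wrist_force: [-3.7, 6.5, 16.1]
finger_gap: 43.0
finger_force: 45.0
```

```bash
python3 -m jog '[[0,0,0,-0.9,0,-1.2,0.3],[0,0,0,-0.9,0,-1.2,0.45],[0,0,0,-0.9,0,-1.2,0.6],[0,0,0,-0.9,0,-1.2,0.7],[0,0,0,-0.9,0,-1.2,0.75],[0,0,0,-0.9,0,-30,0.75],[0,0,0,-0.9,0,-60,0.75],[0,0,0,-0.9,0,-110,0.75],[0,0,0,-0.9,0,-150,0.75]]'
python3 - <<'E'
from h import *
im=[]
for c in("side","top"):
    p,d=read_camera(c); np.savez(f"{c}_g.npz",p=p,d=d)
    im.append(cv2.resize(p[120:270,230:380] if c=="side" else p[165:315,230:380],(400,400),interpolation=3))
cv2.imwrite("pics/g.png",np.hstack(im)[:,:,::-1])
E
```

```text
time_s: 13.52
position: [526.3, 18.2, 268.5]
orientation: [179.9, 34.9, 95.5]
wrist_force: [0.6, -0.5, -0.4]
finger_gap: 64.4
finger_force: 0.0
```

View pics/g.png

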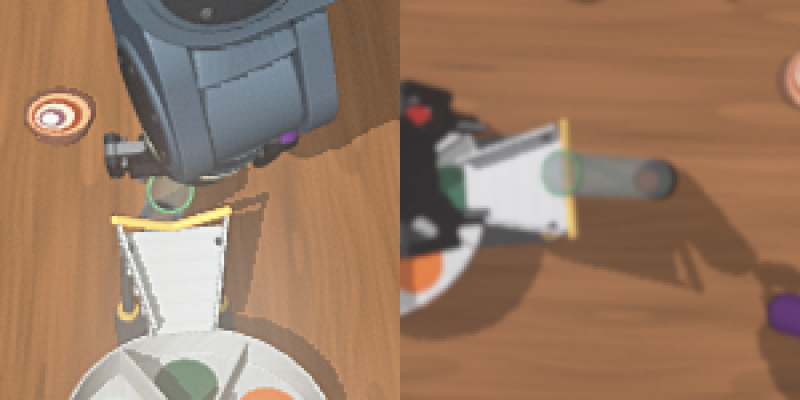

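```bash
python3 - <<'E'
from h import *
a,n,K,s=lean(55); F=K-22*n; M=F+200*a
print("exp foot",F.round(1),np.round(proj("top",F)),np.round(proj("side",F)),"mouth",M.round(1),np.round(proj("top",M)),np.round(proj("side",M)))
o1,d1=ray("side",293.8-.3,191.3-.3);o2,d2=ray("top",290.8-.3,229.5-.3); k=np.linalg.lstsq(np.c_[d1,-d2],o2-o1,rcond=None)[0]
print((o1+k[0]*d1).round(1),(o2+k[1]*d2).round(1)); print("foot",onplane("top",325.6-.3,231.7-.3,13).round(1))
im=[]
for c in("top",):
    T=np.load("top_g.npz"); P=cloud("top",T["d"])
    for u,v in((291,229),(300,230),(310,230),(318,231)): print(u,v,P[v,u].round(1))
E
```

```text
exp foot [ 545.1 -161.3   12.6] [326. 231.] [290. 202.] mouth [533.3 -47.2 176.4] [289. 230.] [295. 191.]
[536.8 -50.5 172.4] [536.5 -50.4 172.4]
foot [ 545.1 -158.4   13. ]
291 229 [540.  -53.3 133.6]
300 230 [535.  -74.2 175.2]
310 230 [ 538.9 -103.   132.4]
318 231 [ 539.5 -127.8   97.7]
```

The crop shows the tube leaning on the V ledge: mouth at about top (291,229) and side (294,191), foot at top (326,232), all as planned. Next I'll regrasp low from behind.

```bash
cat >> h.py <<'E'
def grasp2():
    t=np.radians(55.9); a=f*np.cos(t)+Z*np.sin(t); n=f*np.sin(t)-Z*np.cos(t)
    F=np.array([545,-159.5,12.4]); M=np.array([535.0,-49,177.5]); G=F+75*a; G[0]=F[0]+75/200*(M-F)[0]
    al=np.radians(75); d=n*np.sin(al)-a*np.cos(al); return G,d,tool(d),a,n
E
python3 - <<'E'
from h import *
G,d,R,a,n=grasp2(); print(G.round(1),d.round(3))
show(np.array([526,-60,330.]),manip and Ro.from_euler("xyz",manip.observe()["orientation"],degrees=True).as_matrix(),"up")
show(np.array([546,-200,300.]),R,"A"); show(G-77*d,R,"B"); show(G+23*d,R,"C")
E
```

```text
[ 541.2 -117.7   74.5] [-0.067  0.651 -0.756]
up rv [0. 0. 0.] 0.0 sh [-99.1  -9.1  -4.3] world [526. -60. 330.]
A rv [ 0.006  1.322 -0.004] 75.7 sh [-197.9   -3.2  101. ] world [ 546. -200.  300.]
B rv [ 0.006  1.322 -0.004] 75.7 sh [-76.1  -0.5 220.1] world [ 546.4 -167.8  132.7]
C rv [ 0.006  1.322 -0.004] 75.7 sh [ 20.8  -1.1 244.7] world [ 539.7 -102.7   57.1]
```

```bash
python3 -m jog '[[0,0,0,-50,-5,-2,0.8],[0,0,0,-99,-5,-2,0.8],[0,0.165,0,-115,-4,12,0.8],[0,0.33,0,-130,-4,25,0.8],[0,0.5,0,-145,-3,40,0.8],[0,0.66,0,-160,-3,55,0.8],[0,0.83,0,-175,-3,70,0.8],[0,0.99,0,-190,-3,85,0.8],[0,1.16,0,-198,-3,101,0.8],[0.006,1.322,-0.004,-198,-3,101,0.8],[0.006,1.322,-0.004,-198,-3,101,0.8],[0.006,1.322,-0.004,-198,-3,101,0.8]]'
python3 - <<'E'
from h import *
G,d,R,a,n=grasp2()
show(G-77*d,R,"B"); show(G+23*d,R,"C")
E
```

```text
time_s: 15.12
position: [533.8, -187.4, 280.6]
orientation: [178.9, -39.6, 95.7]
wrist_force: [-0.4, -0.2, 0.1]
finger_gap: 68.1
finger_force: 0.0
B rv [ 0.021  0.022 -0.003] 1.8 sh [-80.3  12.1 125.8] world [ 546.4 -167.8  132.7]
C rv [ 0.021  0.022 -0.003] 1.8 sh [-78.1  10.  225.7] world [ 539.7 -102.7   57.1]
```

```bash
python3 -m jog '[[0.021,0.022,0,-20,4,32,0.8],[0.021,0.022,0,-40,8,64,0.8],[0.021,0.022,0,-60,12,96,0.8],[0.021,0.022,0,-80,12,126,0.8],[0.021,0.022,0,-80,12,126,0.8],[0.021,0.022,0,-80,12,126,0.8]]'
python3 - <<'E'
from h import *
G,d,R,a,n=grasp2()
show(G+23*d,R,"C"); print(manip.observe()["qpos"].round(1))
E
```

```text
time_s: 15.88
position: [547.0, -167.2, 134.4]
orientation: [180.0, -40.9, 95.8]
wrist_force: [-0.6, -0.7, -0.2]
finger_gap: 68.2
finger_force: 0.0
C rv [ 0.002 -0.001 -0.001] 0.1 sh [ -1.6  -0.8 100.9] world [ 539.7 -102.7   57.1]
[-33.3  47.   26.   97.6  30.6  42.9]
```

```bash
python3 -m jog '[[0,0,0,-1,-1,30,0.8],[0,0,0,-1,-1,60,0.8],[0,0,0,-1,-1,85,0.8],[0,0,0,-1,-1,101,0.8],[0,0,0,-1,-1,101,0.8]]'
python3 - <<'E'
from h import *
im=[]
for c in("side","top"):
    p,d=read_camera(c); np.savez(f"{c}_i.npz",p=p,d=d)
    im.append(cv2.resize(p[120:270,230:380] if c=="side" else p[165:315,230:380],(400,400),interpolation=3))
cv2.imwrite("pics/i.png",np.hstack(im)[:,:,::-1]); print(manip.observe()["wrist_torque"].round(2))
E
```

```text
time_s: 16.5
position: [539.0, -101.8, 56.3]
orientation: [-179.9, -41.0, 95.7]
wrist_force: [-0.2, 0.6, 0.4]
finger_gap: 67.9
finger_force: 0.0
[-0.59 -0.06  0.03]
```

View pics/i.png

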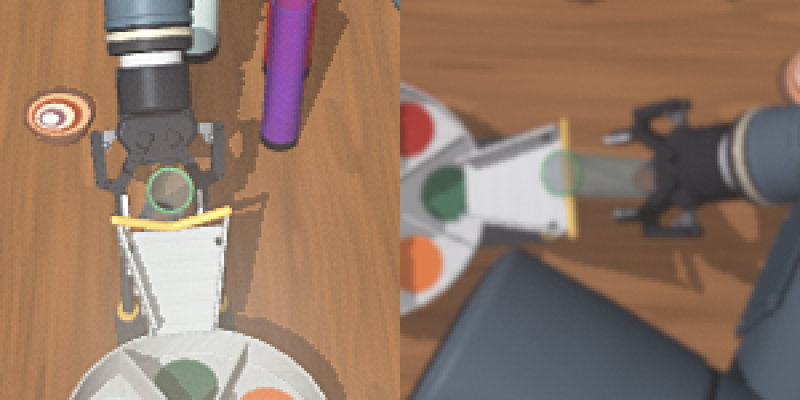

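The fingers straddle the lower half of the tube, centred within about 2 mm, and the tube still leans with its mouth at side (294,191). Closing.

```bash
python3 -m jog '[[0,0,0,0,0,0,0.65],[0,0,0,0,0,0,0.55],[0,0,0,0,0,0,0.5],[0,0,0,0,0,0,0.4],[0,0,0,0,0,0,0.3],[0,0,0,0,0,0,0.3]]' 40
python3 - <<'E'
from h import *
G,d,R,a,n=grasp2(); st=manip.observe(); p=st["position"]; R0=Ro.from_euler("xyz",st["orientation"],degrees=True).as_matrix()
print(st["qpos"].round(1), p.round(1))
# rotate about bar centre line, axis X: foot rises => rotate negative about X? a rotates from +55.9 to lower
Bc=B+0
for g in range(8,81,8):
    Q=Ro.from_rotvec(-np.radians(g)*X).as_matrix()
    show(Bc+Q@(p-Bc),Q@R0,g)
E
```

```text
time_s: 17.35
position: [538.8, -102.4, 55.3]
orientation: [-179.9, -41.1, 95.6]
wrist_force: [0.9, -5.2, 6.3]
finger_gap: 43.4
finger_force: 39.3
[-28.9  44.6   9.6  81.4  32.7  47.6] [ 538.8 -102.4   55.3]
8 rv [-0.   -0.14 -0.  ] 8.0 sh [ -1.4   0.  -10.2] world [ 539.6 -110.1   62.1]
16 rv [-0.001 -0.279 -0.   ] 16.0 sh [ -1.3   0.  -20.5] world [ 540.3 -116.8   69.9]
24 rv [-0.001 -0.419 -0.001] 24.0 sh [  0.2   0.  -30.7] world [ 540.9 -122.3   78.5]
32 rv [-0.002 -0.559 -0.001] 32.0 sh [  3.1   0.  -40.6] world [ 541.4 -126.6   87.9]
40 rv [-0.002 -0.698 -0.001] 40.0 sh [  7.3   0.  -50. ] world [ 541.7 -129.6   97.8]
48 rv [-0.003 -0.838 -0.001] 48.0 sh [ 12.9   0.  -58.7] world [ 541.8 -131.1  107.9]
56 rv [-0.003 -0.977 -0.001] 56.0 sh [ 19.5   0.  -66.5] world [ 541.8 -131.2  118.2]
64 rv [-0.004 -1.117 -0.002] 64.0 sh [ 27.2   0.  -73.4] world [ 541.7 -129.9  128.5]
72 rv [-0.004 -1.257 -0.002] 72.0 sh [ 35.8  -0.  -79.1] world [ 541.4 -127.2  138.4]
80 rv [-0.005 -1.396 -0.002] 80.0 sh [ 45.1  -0.  -83.5] world [ 541.  -123.2  147.9]
```

```bash
python3 -m jog '[[0,-0.07,0,0,0,-6,0.3],[0,-0.14,0,-0.4,0,-11.3,0.3],[-0.001,-0.279,0,-0.3,0,-21.6,0.3],[-0.001,-0.419,0,1.2,0,-31.8,0.3],[-0.002,-0.559,0,4,0,-41.7,0.3],[-0.002,-0.698,0,8.3,0,-51,0.3],[-0.003,-0.838,0,13.9,0,-59.8,0.3],[-0.003,-0.977,0,20.5,0,-67.6,0.3],[-0.004,-1.05,0,24.5,0,-71.2,0.3],[-0.004,-1.117,0,28.2,0,-74.5,0.3],[-0.004,-1.187,0,32.4,0,-77.5,0.3],[-0.004,-1.257,0,36.8,0,-80.2,0.3]]'
python3 - <<'E'
from h import *
im=[]
for c in("side","top"):
    p,d=read_camera(c); np.savez(f"{c}_j.npz",p=p,d=d)
    im.append(cv2.resize(p[120:345,215:440] if c=="side" else p[165:315,190:340],(400,400),interpolation=3))
cv2.imwrite("pics/j.png",np.hstack(im)[:,:,::-1])
E
```

```text
time_s: 18.85
position: [540.9, -126.6, 139.7]
orientation: [179.9, 31.0, 95.7]
wrist_force: [-0.5, 0.5, -1.7]
finger_gap: 43.3
finger_force: 41.1
```

View pics/j.png

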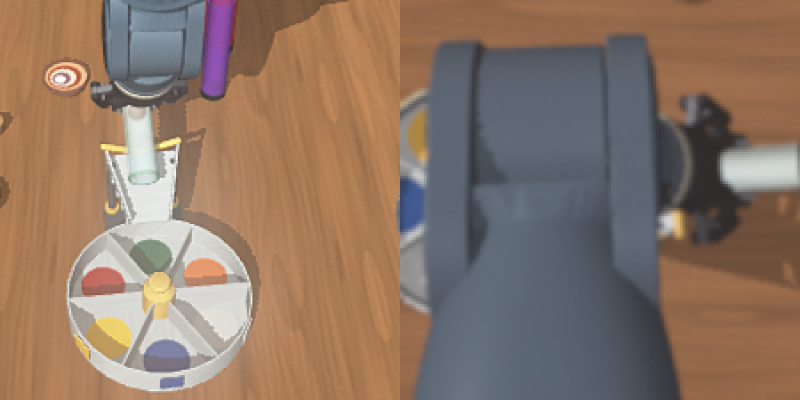

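The tube is pitched down over the chute with its mouth at crop (143,175), and the ball is beginning to roll near (137,113). I'll wait, then check by image difference.

```bash
python3 -m jog '[[0,0,0,0,0,0,0.3],[0,0,0,0,0,0,0.3],[0,0,0,0,0,0,0.3],[0,0,0,0,0,0,0.3],[0,0,0,0,0,0,0.3],[0,0,0,0,0,0,0.3],[0,0,0,0,0,0,0.3],[0,0,0,0,0,0,0.3],[0,0,0,0,0,0,0.3],[0,0,0,0,0,0,0.3],[0,0,0,0,0,0,0.3],[0,0,0,0,0,0,0.3]]'
python3 - <<'E'
from h import *
p,d=read_camera("side"); o=np.load("side_j.npz")
df=np.abs(p.astype(int)-o["p"]).sum(2)>60; df=df.astype(np.uint8)
k,l,s,c=cv2.connectedComponentsWithStats(df)
for i in range(1,k):
    if s[i,4]>15: u,v=c[i].round().astype(int); P=cloud("side",d)[l==i]; print(c[i].round(1),s[i,4],p[l==i].mean(0).round(),o["p"][l==i].mean(0).round(),np.median(P,0).round(1))
print(proj("side",[521.7,64.5,37]))
E
```

```text
time_s: 20.45
position: [541.2, -126.8, 139.5]
orientation: [179.9, 30.9, 95.6]
wrist_force: [-0.7, -0.5, -0.7]
finger_gap: 43.2
finger_force: 41.1
[291.6 183.2] 68 [228. 235. 230.] [203. 195. 184.] [541.5 -79.7 171.4]
(np.float64(299.91000744930517), np.float64(260.4018204831194))
```

```bash
python3 - <<'E'
from h import *
p,d=read_camera("side"); o=np.load("side_j.npz"); np.savez("side_k.npz",p=p,d=d)
df=(np.abs(p.astype(int)-o["p"]).sum(2)>25).astype(np.uint8)
k,l,s,c=cv2.connectedComponentsWithStats(df)
for i in range(1,k):
    if s[i,4]>8: P=cloud("side",d)[l==i]; print(c[i].round(1),s[i],p[l==i].mean(0).round(),o["p"][l==i].mean(0).round(),np.median(P,0).round(1))
im=cv2.resize(p[150:290,220:360],(560,560),interpolation=3); cv2.imwrite("pics/k.png",im[:,:,::-1])
E
```

```text
[334.  18.] [324  17  21   3  30] [186. 161. 130.] [170. 151. 128.] [ 407.3 -720.1  290.7]
[465.1  20.9] [462  18   7   6  17] [ 90. 104. 115.] [ 91. 105. 117.] [283.3  92.3 679.6]
[472.7  20.3] [472  18   3   5   9] [109. 121. 131.] [110. 120. 130.] [272.4  93.5 680.8]
[334.2  23.5] [330  23  11   3  19] [116. 133. 147.] [120. 138. 153.] [470.   -7.3 630.1]
[452.2  25.5] [448  22  10   7  22] [ 92. 105. 117.] [ 92. 107. 118.] [300.3  92.9 673.1]
[321.   26.3] [314  24  15   6  30] [127. 145. 160.] [130. 149. 164.] [492.3  -5.5 625.9]
[293.4  29.3] [288  27  12   5  15] [135. 109.  96.] [130. 113. 108.] [  529.5 -1826.5  -305.9]
[443.6  28.5] [440  26   7   5  14] [ 94. 108. 120.] [ 94. 108. 119.] [312.6  92.5 668.4]
[435.9  31.1] [432  29   9   5  19] [ 99. 113. 125.] [ 96. 111. 123.] [322.5  93.3 664.9]
[297.9  34.5] [286  30  24  11  52] [125. 144. 158.] [127. 145. 160.] [532.2  -1.9 613.8]
[424.5  35.2] [418  33  15   6  28] [ 99. 113. 125.] [ 97. 112. 124.] [340.   94.4 659.3]
[414.4  38.9] [411  37   8   5  16] [104. 120. 132.] [ 98. 112. 125.] [354.5  95.4 653.4]
[507.7  41.6]
[... 1524 characters left out ...]
05 124  12   3  16] [ 94. 106. 116.] [ 93. 104. 115.] [507.1  83.9 480.8]
[276.4 136.9] [275 129   3  16  25] [127. 144. 158.] [117. 132. 145.] [571.9  82.2 448.4]
[309.8 136.7] [302 136  16   2  22] [108. 120. 132.] [116. 130. 142.] [509.2  70.3 442.3]
[297.5 163.1] [292 163  12   2  12] [91. 94. 98.] [111. 120. 129.] [531.1  42.7 350.6]
[286.7 170.7] [279 165  16  11  51] [146. 144. 138.] [147. 145. 137.] [553.1  16.1 303. ]
[302.7 172.4] [296 170  13   6  29] [146. 144. 137.] [147. 144. 136.] [517.5  18.3 297.3]
[291.4 183.2] [286 179  12  10  81] [222. 229. 223.] [200. 194. 184.] [542.7 -78.8 171.6]
[304.2 270.1] [299 265  11  11  61] [157. 127. 111.] [135. 141. 125.] [510.7 103.9  47.6]
```

View pics/k.png

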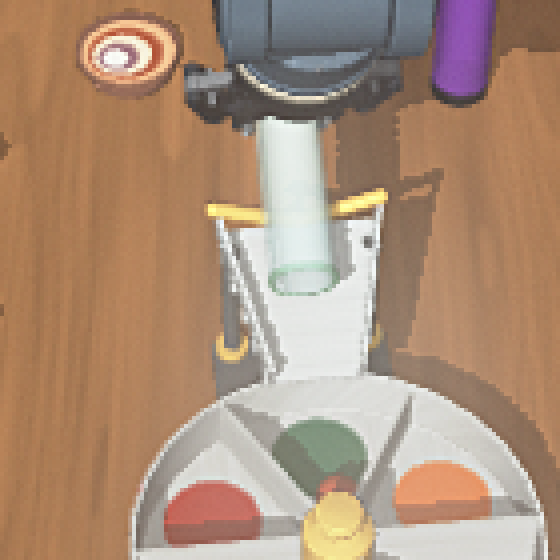

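The ball rests in the green bin, against the hub, at crop (337,488). Now lowering the tube back along the same arc.

```bash
python3 - <<'E'
from h import *
p=np.array([538.8,-102.4,55.3]); R0=Ro.from_euler("xyz",[-179.9,-41.1,95.6],degrees=True).as_matrix()
for g in (64,56,48,40,32,24,16,8,4,0):
    Q=Ro.from_rotvec(-np.radians(g)*X).as_matrix(); show(B+Q@(p-B)+1.5*Z,Q@R0,g)
E
```

```text
64 rv [-0.002  0.14   0.   ] 8.0 sh [2.2 0.1 9.8] world [ 541.6 -129.9  130. ]
56 rv [-0.001  0.28   0.   ] 16.0 sh [ 6.4  0.1 19.2] world [ 541.8 -131.2  119.8]
48 rv [-0.     0.419  0.   ] 24.0 sh [11.7  0.1 28. ] world [ 541.8 -131.1  109.5]
40 rv [0.    0.559 0.001] 32.0 sh [18.3  0.1 35.9] world [ 541.6 -129.5   99.3]
32 rv [0.001 0.698 0.001] 40.0 sh [25.9  0.1 42.9] world [ 541.3 -126.6   89.4]
24 rv [0.001 0.838 0.001] 48.0 sh [34.4  0.  48.7] world [ 540.9 -122.3   80.1]
16 rv [0.002 0.978 0.001] 56.0 sh [43.6  0.  53.3] world [ 540.3 -116.8   71.4]
8 rv [2.000e-03 1.117e+00 1.000e-03] 64.0 sh [53.4 -0.  56.5] world [ 539.6 -110.1   63.6]
4 rv [3.000e-03 1.187e+00 1.000e-03] 68.0 sh [58.4 -0.  57.6] world [ 539.2 -106.4   60.1]
0 rv [3.000e-03 1.257e+00 1.000e-03] 72.0 sh [63.5 -0.1 58.4] world [ 538.8 -102.4   56.8]
```

```bash
python3 -m jog '[[0,0.14,0,2.2,0,9.8,0.3],[0,0.28,0,6.4,0,19.2,0.3],[0,0.419,0,11.7,0,28,0.3],[0,0.559,0,18.3,0,35.9,0.3],[0,0.698,0,25.9,0,42.9,0.3],[0,0.838,0,34.4,0,48.7,0.3],[0,0.978,0,43.6,0,53.3,0.3],[0.002,1.117,0,53.4,0,56.5,0.3],[0.002,1.187,0,58.4,0,57.6,0.3],[0.003,1.257,0,63.5,0,58.4,0.3],[0.003,1.257,0,63.5,0,58.4,0.3]]'
python3 -m jog '[[0,0,0,-0.6,0,0.8,0.3],[0,0,0,-0.6,0,0.8,0.3]]'
```

```text
time_s: 21.92
position: [538.5, -102.9, 55.6]
orientation: [-179.8, -41.2, 95.5]
wrist_force: [-0.3, -0.5, -1.4]
finger_gap: 43.2
finger_force: 41.2
time_s: 22.18
position: [539.0, -102.3, 56.2]
orientation: [-180.0, -41.0, 95.7]
wrist_force: [-0.3, 0.0, -0.9]
finger_gap: 43.5
finger_force: 41.2
```

```bash
python3 -m jog '[[0,0,0,-0.5,0,0.6,0.3],[0,0,0,-0.5,0,0.6,0.3]]'; python3 -m jog '[[0,0,0,-0.4,0,0.5,0.3],[0,0,0,-0.4,0,0.5,0.3]]'
```

```text
time_s: 22.42
position: [539.0, -102.3, 55.5]
orientation: [-180.0, -41.1, 95.7]
wrist_force: [-0.1, -0.9, 3.7]
finger_gap: 43.4
finger_force: 41.5
time_s: 22.68
position: [539.1, -102.4, 55.1]
orientation: [-180.0, -41.1, 95.7]
wrist_force: [-1.6, -3.4, 10.1]
finger_gap: 43.2
finger_force: 41.9
```

Both foot and ledge carry load, so I'm releasing and backing straight out.

```bash
python3 -m jog '[[0,0,0,0.3,0,-0.4,0.3],[0,0,0,0.3,0,-0.4,0.45],[0,0,0,0.3,0,-0.4,0.6],[0,0,0,0.3,0,-0.4,0.75],[0,0,0,0.3,0,-0.4,0.8],[0,0,0,0.3,0,-20,0.8],[0,0,0,0.3,0,-50,0.8],[0,0,0,0.3,0,-90,0.8],[0,0,0,0.3,0,-130,0.8],[0,0,0,0.3,0,-150,0.8]]'
python3 - <<'E'
from h import *
a=np.load("side_g.npz")["p"].astype(int); p,d=read_camera("side"); q,_=read_camera("top"); b=np.load("top_g.npz")["p"].astype(int)
# edge-green rim of mouth: compare region with leaning picture g and i
i=np.load("side_i.npz")["p"].astype(int); it=np.load("top_i.npz")["p"].astype(int)
print("side mouth diff",np.abs(p[180:205,283:306].astype(int)-i[180:205,283:306]).mean(),"top",np.abs(q[215:245,284:312].astype(int)-it[215:245,284:312]).mean())
def rim(img,box):
    r0,r1,c0,c1=box; s=img[r0:r1,c0:c1].astype(int); m=(s[...,1]-s[...,0]>12); v,u=np.nonzero(m); return m.sum(),(u.mean()+c0).round(1),(v.mean()+r0).round(1)
for nm,x,y in(("i",i,it),("now",p,q)): print(nm,rim(x,(178,205,280,310)),rim(y,(215,245,280,312)))
k=np.load("side_k.npz")["p"].astype(int); print("ball diff",np.abs(p[262:280,296:313].astype(int)-k[262:280,296:313]).mean())
E
python3 wheel.py z
```

```text
time_s: 23.92
position: [549.0, -201.6, 168.8]
orientation: [-180.0, -41.0, 95.7]
wrist_force: [0.1, -0.2, -0.5]
finger_gap: 68.6
finger_force: 0.0
side mouth diff 14.395942028985507 top 3.572619047619048
i (np.int64(84), np.float64(293.0), np.float64(191.3)) (np.int64(78), np.float64(289.3), np.float64(229.7))
now (np.int64(71), np.float64(292.9), np.float64(191.8)) (np.int64(78), np.float64(289.4), np.float64(229.7))
ball diff 1.2047930283224402
side yel 399 82.8 err -0.7
side blue 164 69.0 err 0.5
side partition mod60 err 309 -0.1 0.99
top green 202 81.4 err -0.6
top yel 314 82.2 err -0.6
top blue 334 83.4 err 0.1
top partition mod60 err 164 -0.1 0.99
```

The tube leans as before, the ball is still in the green bin and the wheel is aligned. Handing in.

```bash
python3 -c "
from plant import manip
print(manip.close_job())"
```

```text
the job is handed in; nothing more can be done
None
```

The job is handed in at about 24 s: the agate ball is in the green bin under the chute, the tube is back leaning on the ledge as before, and the gripper is clear of everything.

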